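Fit a fresh cell in the light pad

ROBOT

A 6-joint arm with a two-finger parallel gripper is mounted at the origin on the work surface. World frame = base frame: x ahead of the robot, y to its left, z up, the work surface at z = 0. Lengths are in mm, angles in rad, forces in N, time in s.
With the tool pointing down it reaches from about 350 to 875 mm from the base axis. Payload 4.2 kg.
Tool frame: the origin (TCP) lies at the very end of the fingers, on their centre line; the grasp point (between the pads) lies 19 mm behind it; z points along the fingers, y is the line along which they close (so a half turn about z gives the same grasp; the last joint's range is limited). The gripper opens to 85 mm and grips with 20 to 120 N. Pads are 22 mm wide; open, the fingers measure 114 mm over their backs; the gripper's body (76 mm by 85 mm) begins 54 mm behind the grasp point. The pads swing forward as they close: fully open they stand 13 mm farther back than shut.
Start: joints at [-1.049, 0.385, 0.008, 0, -1.194, -0.259], TCP at [162.383, -603.516, 231.312] pointing down, gripper open.
Joint ranges: [-3.14, 3.14], [-1.21, 2.06], [-1.07, 1.41], [-3.16, 2.05], [-2.99, -0.16], [-3.1, 3.1]. Speed limits (rad/s): [2.79, 2.79, 3.14, 3.14, 3.14, 3.14].

INTERFACE

Orientations are given as a unit quaternion [x, y, z, w].
In Python, from bench import arm gives the robot as it stands. The module is installed in compiled form; this text tells all that it offers.
- The arm moves only by the tool drive_tool, never from a script. Its argument "targets" is a list of rows, each a list of 5 numbers: the closure, from -1 (fully open) to 1 (shut), then the shift along the tool's x, y, z in mm, then the turn about the tool's z in degrees. In form: [[grip, tx, ty, tz, roll], ...]. A call has 1 to 12 rows; each row is the pose to reach, as a shift and turn from the pose commanded when the call began, along the tool's axes at that moment; what a row does not reach only later rows make up. A row lasts 1/10 s, in which the tool goes at most 50 mm and 8.59 degrees, less where a joint would pass 70% of its speed; a pose out of reach is approached as far as the arm can. A call with a gripper value outside its range is refused whole. The fingers move at their own pace and stop on an object; the grip force is fixed at half the most. Time passes only in rows, so rows that repeat a pose let the fingers close. It gives the time, the measured TCP pose, the force, the opening and the grip force at its end, in the units of the state.
- arm.read_state(): the state, without advancing time (a new reading comes with each control period).
- arm.get_image(name): name is "scene" or "top" or "wrist"; returns the picture (400x640x3 uint8, blue, green, red); there is no depth.
- arm.camera_params(name): a dict with "fov_y" (degrees; the focal length in pixels is half the picture's height over the tangent of half this angle, whatever the lens; pixels are square), "cx", "cy" (the principal point, pixels), "D" ([k1, k2, p1, p2, k3] as OpenCV has them; the pictures are not rectified), "rvec" (rotation vector, rad) and "tvec" (3), from world to camera coordinates, as OpenCV has them; the wrist camera has in their place "tool_from_camera" (4x4, takes a point from camera to tool coordinates, whose origin is the TCP and whose axes are the flange's). Camera axes: x right, y down, z forward; pixel columns grow to the right and rows downward; lengths in mm; the calibration is good to about 2 mm. A picture is of the moment at which its call begins: read the wrist's pose just before it. camera_params takes no time and is no camera call.
- arm.job_done(): hands the job in; it is judged then, once.
The state is a dict: "clock": time; "joints": joint angles; "joint_vel": joint speeds; "joint_efforts": joint torques, N m; "position": TCP position; "ee_rot": TCP orientation; "contact_force": force on the tool from outside, world axes, zero at the start; "wrist_torque": the same for the moment, N m; "gripper_width": finger opening in mm; "grasp_force": force on a finger pad.
Only numpy, scipy, OpenCV 4.12 (cv2) and the standard library are available. Lean on these libraries where they do the work, as an engineer would, in place of code of your own. Each camera call takes 0.05 s, during which the arm holds its last target. There are 200 camera calls.

TASK

The tracing light pad needs its fresh cell: take the orange cell from the wooden tray and set it in the pad's open bay with its plain (minus) end down against the spring contact and its white-banded (plus) end still raised on the blue clip, then press the plus end down until the clip holds it and the cell lies flat. Leave the grey spent cell where it is in the tray.

Things in the scene. Friction and masses are not known exactly. Their poses are not given: they have to be found in the camera images.
- cell_mid (a point): Centre of the fresh cell: cylinder, 21.5 mm diameter, 70 mm long, about 70 g, orange with a white band at the plus end. x axis along it to the plus end (a 2 mm button, included in the 70). It starts level, z up, centre 26 mm above the table, in one of three places 80 mm apart in a wooden tray, on troughs under its ends; the middle 38 mm is clear for fingers (tray base 4 mm high).
- plus_pad (a point): Brass plus contact in the light pad's bay, on the upright wall the cell's button touches, about 28 mm above the table. x: along the bay, away from the spring; z up. A fitted cell lies level along x, its centre at x = -35 mm, y = z = 0, in self-centring troughs (bottom line 12 mm below). Wall top 24 mm above, then a 14 mm outward slope. Bay floor 18 mm below; lit panel 18 mm thick from y = 70 mm.
- clip (a point): Middle of the blue clip: two sprung jaws, one each side of the cell, x = -7, z = +7 mm from plus_pad (axes as there); 8 mm long in x, beads 17.5 mm apart, flares 10 mm higher. With the minus end down in its trough against the contact, the plus end rests on the beads: cell tilted 13 degrees, centre x = -35, z = +8 mm from plus_pad. Some 10 N from above on its plus half snaps it in.
- contact (a joint): Sprung minus contact: an upright brass plate before a black housing (46 mm high). 0 m free: face at x = -66 mm from plus_pad, up to 14 mm above it, then a 16 mm lead-in slope leaning 8 mm away from the bay. Grows as pushed away from plus_pad, to 0.020; 1.2 N + 200 N/m; about 0.005 with the cell in. Lowering the tilted cell between slope and wall pushes it back by itself.
- spent_mid (a point): Centre of the spent cell: same size, grey with a black band, lying parallel to the fresh cell in another place of the same tray (a white and blue glue stick lies in the third). To be left alone.
Mind the look-alikes: they are no part of the job. Leave any turquoise look-alike of the part that bears cell_mid alone.

How it is judged:
By the outcome, as a careful person would: the job done as asked, in the order asked, and still so for the second after the job is handed in, with the robot touching nothing.
It also fails if it takes over 48 s, if anything falls off the work surface, if the arm or the gripper's body presses on something with over 40 N, if the wrist force passes 120 N, or if a joint passes its speed limit or range.

## Working session

There is one attempt and no reset: what is moved stays moved. The work goes in short steps, Python scripts to look and compute and a tool call to move; the robot and the scene stay as the last step left them, time stands still between calls to the robot, and variables do not carry over. Pictures are saved under pics/ and viewed, at most 10 in all, crops included, and the job is handed in when it is done.

Besides the shell and the picture viewer there is one more tool, called after "Emit:" as a command line: name --pt "numbers of a row" for each row, then --argument value for the rest. drive_tool: Moves the arm, as the interface text tells. Its arguments: {"type":"object","properties":{"targets":{"type":"array","items":{"type":"array","items":{"type":"number"}}}},"required":["targets"]}

```bash
mkdir -p pics; cat > h.py <<'E'
import numpy as np, cv2
from scipy.spatial.transform import Rotation as R
from bench import arm
def K(p):
    f=200/np.tan(np.radians(p['fov_y'])/2); return np.array([[f,0,p['cx']],[0,f,p['cy']],[0,0,1.]])
def pose(name,st=None):
    p=arm.camera_params(name)
    if 'rvec' in p:
        Rm=cv2.Rodrigues(np.array(p['rvec'],float))[0]; t=np.array(p['tvec'],float).ravel()
        return p,Rm.T,-Rm.T@t
    T=np.array(p['tool_from_camera']); Rt=R.from_quat(st['ee_rot']).as_matrix()
    return p,Rt@T[:3,:3],Rt@T[:3,3]+np.array(st['position'])
def ray(name,uv,st=None):
    p,Rw,o=pose(name,st)
    n=cv2.undistortPoints(np.array(uv,float).reshape(-1,1,2),K(p),np.array(p['D'],float)).reshape(-1,2)
    return o,(Rw@np.c_[n,np.ones(len(n))].T).T
def onz(name,uv,z,st=None):
    o,d=ray(name,uv,st); return o+d*((z-o[2])/d[:,2])[:,None]
def proj(name,P,st=None):
    p,Rw,o=pose(name,st); Rm=Rw.T
    return cv2.projectPoints(np.array(P,float).reshape(-1,1,3),cv2.Rodrigues(Rm)[0],-Rm@o,K(p),np.array(p['D'],float))[0].reshape(-1,2)
E
python3 - <<'E'
from h import *
s=arm.read_state(); print(s)
for n in ('scene','top','wrist'):
    im=arm.get_image(n); cv2.imwrite(f'pics/{n}0.png',im); print(n,pose(n,s)[2].round())
E
```

```text
{'clock': 0.0, 'joints': array([-1.04940927e+00,  3.85555221e-01,  6.65709056e-03, -5.25838930e-04,
       -1.19398885e+00, -2.58615803e-01]), 'joint_vel': array([-1.47187252e-03, -6.98241144e-04,  3.67721839e-05, -4.92495546e-04,
        1.34746962e-03,  6.85254769e-04]), 'joint_efforts': array([ 1.12921185e-03, -3.92291415e+01,  1.88403332e+01,  4.18613881e+00,
       -4.67799866e-03, -1.18299557e-06]), 'position': array([ 162.23871377, -602.98405432,  230.23063384]), 'ee_rot': array([-1.30911717e-01,  9.91393449e-01,  1.05973836e-03, -1.71399448e-04]), 'contact_force': array([-0.15955351,  0.36238336,  0.87896869]), 'wrist_torque': array([-0.03485633,  0.02908572, -0.00269142]), 'grasp_force': 0.0, 'gripper_width': 85.346279462575}
scene [1238.    3.  704.]
top [395. -64. 923.]
wrist [  99. -621.  373.]
```

View pics/top0.png

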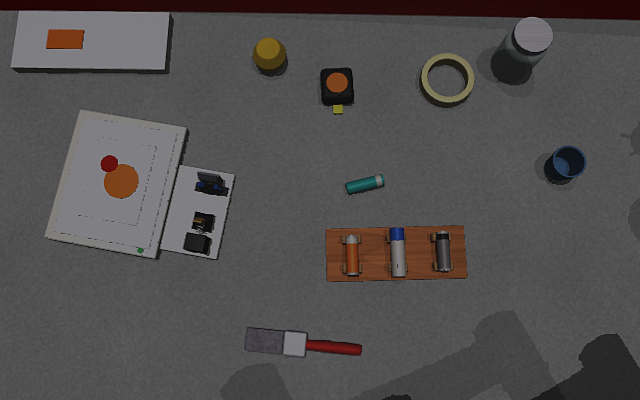

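View pics/scene0.png

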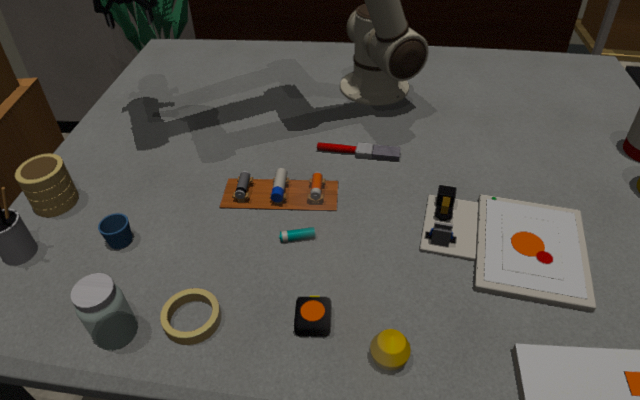

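Top view: the fresh cell candidate is orange with a white band, at (352,255), white end towards row 239. The spent grey cell is at (443,251), the glue stick at (398,252) and the turquoise look-alike at (365,184). Only (352,255) is orange with a white band and lies in the tray. In the bay, the black housing is at (197,243), the brass spring at (203,222) and the blue clip at (210,183). I'll confirm in an enlarged crop.

```bash
python3 - <<'E'
from h import *
im=cv2.imread('pics/top0.png')
a=cv2.resize(im[160:265,155:240],None,fx=5.6,fy=5.6,interpolation=cv2.INTER_CUBIC)
b=cv2.resize(im[225:283,325:370],None,fx=6.5,fy=6.5,interpolation=cv2.INTER_CUBIC)
c=np.zeros((588,476+300,3),np.uint8); c[:a.shape[0],:476]=a[:588]; c[:b.shape[0],480:480+b.shape[1]]=b
cv2.imwrite('pics/crop1.png',np.clip(c*1.6,0,255).astype(np.uint8))
hsv=cv2.cvtColor(im,cv2.COLOR_BGR2HSV)
roi=np.zeros(im.shape[:2],np.uint8); roi[225:283,335:370]=1
m=cv2.inRange(hsv,(5,130,110),(20,255,255))*roi
n,l,s,cc=cv2.connectedComponentsWithStats(m)
for i in range(1,n):
  if s[i][4]>15: print(s[i],cc[i],cv2.minAreaRect(np.argwhere(l==i)[:,::-1].astype(np.float32)))
print(onz('top',[[352,255],[351,237],[353,276],[197,243],[203,222],[210,183],[120,180],[234,174],[218,259],[161,250],[176,165]],28).round(1))
E
```

```text
[335 228  35   5  83] [356.04819277 229.46987952] ((352.0, 230.0), (4.0, 34.0), 90.0)
[348 243   9  29 232] [351.97413793 257.3362069 ] ((352.0, 257.0), (28.0, 8.0), 90.0)
[364 256   6   4  21] [366.66666667 257.28571429] ((366.5, 257.5), (3.0, 5.0), 90.0)
[335 263   7  13  59] [337.28813559 268.59322034] ((338.0, 269.0), (12.0, 6.0), 90.0)
[360 262  10   2  17] [364.29411765 262.58823529] ((364.5, 262.5), (1.0, 9.0), 90.0)
[360 265  10  12  68] [365.48529412 270.85294118] ((364.5, 270.5), (11.0, 9.0), 90.0)
[[ 475.1 -111.    28. ]
 [ 506.6 -108.8   28. ]
 [ 438.7 -113.2   28. ]
 [ 489.6  162.2   28. ]
 [ 527.3  154.1   28. ]
 [ 598.5  146.1   28. ]
 [ 600.6  310.4   28. ]
 [ 616.1  103.7   28. ]
 [ 462.4  123.4   28. ]
 [ 475.7  225.2   28. ]
 [ 630.7  210.4   28. ]]
```

View pics/crop1.png

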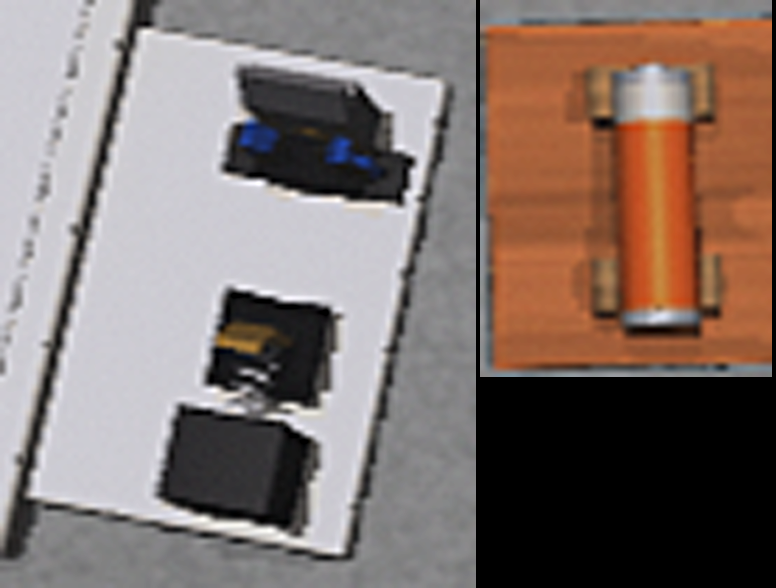

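The crop confirms it: the orange cell has its white band at the +x end and lies in the tray at (352,255). The bay's clip is towards +x and its spring towards -x. I'll move above the cell.

Emit:
drive_tool --pt "-1 -430 393 20 11" --pt "-1 -430 393 20 11" --pt "-1 -430 393 20 11" --pt "-1 -430 393 20 11" --pt "-1 -430 393 20 11" --pt "-1 -430 393 20 11" --pt "-1 -430 393 20 11" --pt "-1 -430 393 20 11" --pt "-1 -430 393 20 11" --pt "-1 -430 393 20 11" --pt "-1 -430 393 20 11" --pt "-1 -430 393 20 11"

```text
clock: 1.35
position: [476.6, -109.7, 211.2]
ee_rot: [-0.036, 0.999, 0.0, 0.0]
contact_force: [0.4, -0.3, 0.6]
gripper_width: 85.4
grasp_force: 0.0
```

```bash
python3 - <<'E'
from h import *
import json
s=arm.read_state(); im=arm.get_image('wrist'); cv2.imwrite('pics/w1.png',im)
print(s['position'],s['ee_rot'])
hsv=cv2.cvtColor(im,cv2.COLOR_BGR2HSV)
m=cv2.inRange(hsv,(3,150,110),(20,255,255)); m=cv2.morphologyEx(m,cv2.MORPH_OPEN,np.ones((5,5)))
n,l,st,cc=cv2.connectedComponentsWithStats(m)
for i in range(1,n):
  if st[i][4]>800:
    r=cv2.minAreaRect(np.argwhere(l==i)[:,::-1].astype(np.float32)); print(st[i],cc[i],r); print(onz('wrist',[r[0]],26,s).round(1))
E
```

```text
[ 476.61506807 -109.70158268  211.19109938] [-3.64682579e-02  9.99334799e-01  6.81822107e-05  1.42030196e-04]
[ 127  126   66   56 1716] [156.71328671 148.62237762] ((159.5, 153.5), (55.0, 65.0), 90.0)
[[ 465.9 -270.    26. ]]
[ 300  145   30   48 1109] [314.06492335 168.7889991 ] ((314.5, 168.5), (47.0, 29.0), 90.0)
[[ 470.1 -112.2   26. ]]
```

View pics/w1.png

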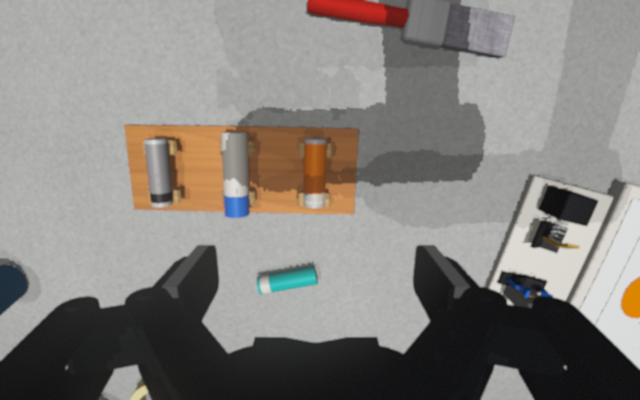

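The wrist view shows the orange cell with its minus end near (315,138) and white end near (313,208). The bay is at lower right: housing (569,203), spring (548,238), clip (522,288).

```bash
python3 - <<'E'
from h import *
s=arm.read_state()
w=onz('wrist',[[315.5,137.5],[313.5,208],[315,138]],26,s); print(w.round(1),np.degrees(np.arctan2(*(w[1]-w[0])[[1,0]])), w[:2].mean(0))
t=onz('top',[[351,236.5],[353,276],[352.5,242.5],[352,272]],26); print(t.round(1),t[:2].mean(0))
# tray edges dir
e=onz('wrist',[[126,126],[358,128],[134,210],[354,214]],4,s); print(e.round(1))
e=onz('top',[[326,228],[464,226],[327,281],[467,278]],4); print(e.round(1))
b=cv2.imread('pics/w1.png')[160:330,470:640]; cv2.imwrite('pics/c2.png',cv2.resize(b,None,fx=3.5,fy=3.5,interpolation=cv2.INTER_CUBIC))
E
```

```text
[[ 441.8 -111.3   26. ]
 [ 514.5 -107.9   26. ]
 [ 442.3 -111.8   26. ]] 2.7154141011175867 [ 478.16531947 -109.59928494   26.        ]
[[ 507.8 -108.9   26. ]
 [ 438.8 -113.3   26. ]
 [ 497.2 -111.7   26. ]
 [ 445.7 -111.5   26. ]] [ 473.2899375  -111.10734656   26.        ]
[[ 445.6 -313.8    4. ]
 [ 430.4  -67.6    4. ]
 [ 539.6 -311.     4. ]
 [ 524.9  -61.8    4. ]]
[[ 525.   -64.6    4. ]
 [ 534.4 -314.2    4. ]
 [ 429.9  -68.4    4. ]
 [ 441.1 -317.     4. ]]
```

Emit:
drive_tool --pt "-1 -1 -1 50 -1" --pt "-1 -1 -1 100 -1" --pt "-1 -1 -1 150 -1" --pt "-1 -1 -1 185 -1" --pt "-1 -1 -1 201 -1" --pt "-1 -1 -1 201 -1" --pt "1 -1 -1 201 -1" --pt "1 -1 -1 201 -1" --pt "1 -1 -1 201 -1" --pt "1 -1 -1 201 -1" --pt "1 -1 -1 201 -1" --pt "1 -1 -1 201 -1"

```text
clock: 2.6
position: [477.2, -111.6, 12.0]
ee_rot: [-0.044, 0.999, 0.001, 0.001]
contact_force: [-3.7, 12.2, 10.3]
gripper_width: 20.0
grasp_force: 57.9
```

View pics/c2.png

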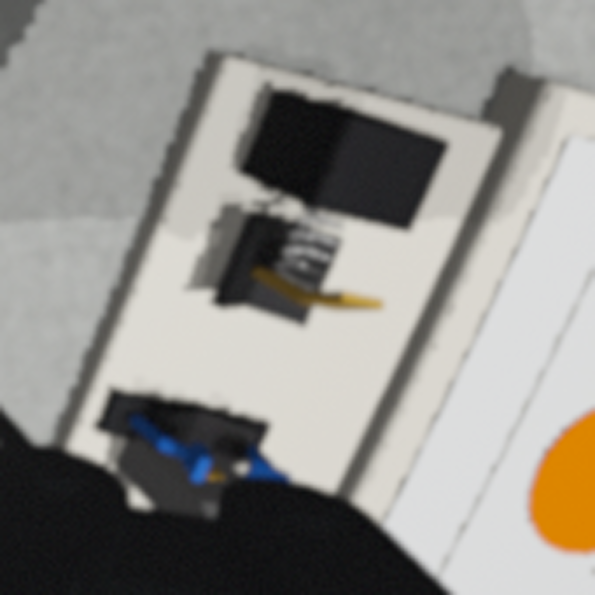

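The enlarged crop shows the housing on top, the brass spring plate below it, clear floor in the middle, then the clip and wall. Lifting the cell and moving to view the bay.

Emit:
drive_tool --pt "1 0 0 -30 0" --pt "1 0 0 -80 0" --pt "1 -10 20 -130 0" --pt "1 -30 60 -170 4" --pt "1 -60 105 -190 8" --pt "1 -85 150 -200 11" --pt "1 -110 195 -200 11" --pt "1 -130 235 -200 11" --pt "1 -135 249 -200 11" --pt "1 -135 249 -200 11" --pt "1 -135 249 -200 11"

```text
clock: 3.7
position: [588.6, 147.1, 209.9]
ee_rot: [0.051, 0.999, -0.0, -0.001]
contact_force: [-0.2, 0.2, -0.7]
gripper_width: 19.7
grasp_force: 58.7
```

```bash
python3 - <<'E'
from h import *
s=arm.read_state(); im=arm.get_image('wrist'); cv2.imwrite('pics/w2.png',im)
im2=arm.get_image('top'); cv2.imwrite('pics/top2.png',im2)
print({k:np.round(s[k],3) for k in ('clock','position','ee_rot','gripper_width','grasp_force')})
np.save('s2.npy',s,allow_pickle=True)
E
```

```text
{'clock': np.float64(3.7), 'position': array([588.55 , 147.108, 209.891]), 'ee_rot': array([ 0.051,  0.999, -0.   , -0.001]), 'gripper_width': np.float64(19.675), 'grasp_force': np.float64(58.694)}
```

View pics/w2.png

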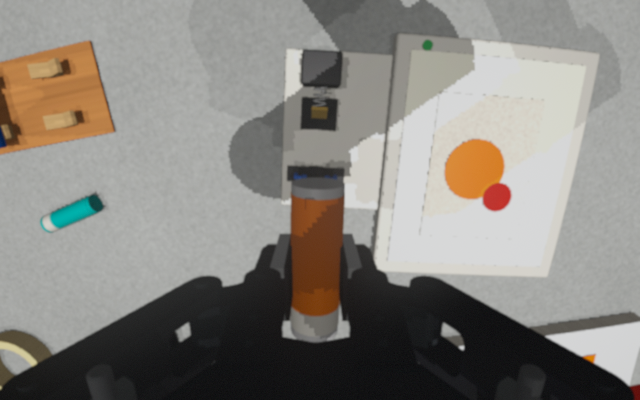

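The wrist view shows the cell held straight and level at column 317, white end at row 325. The bay is ahead: housing (321,68), spring block (319,113), clip row about 175.

```bash
python3 - <<'E'
from h import *
s=np.load('s2.npy',allow_pickle=True).item()
P=[[287,50],[283,203],[390,54],[379,208]]
print('base',onz('wrist',P,10,s).round(1))
print('panel',onz('wrist',[[397,35],[376,270],[598,54],[548,276]],18,s).round(1))
print('baseTop',onz('top',[[234,174],[218,259]],10).round(1), 'panelTop',onz('top',[[80,111],[187,127],[157,258],[46,239]],18).round(1))
im=cv2.imread('pics/w2.png')[35:195,270:360]; a=cv2.resize(im,None,fx=3.7,fy=3.7,interpolation=cv2.INTER_CUBIC)
b=cv2.imread('pics/top0.png')[165:260,160:240]; b=cv2.resize(b,None,fx=5,fy=5,interpolation=cv2.INTER_CUBIC)
c=np.zeros((600,760,3),np.uint8); c[:a.shape[0],:a.shape[1]]=a; c[:b.shape[0],345:345+b.shape[1]]=b
c=(255*(c/255.)**.55).astype(np.uint8); cv2.imwrite('pics/c3.png',c)
E
```

```text
base [[464.6 130.7  10. ]
 [618.4 107.4  10. ]
 [478.3 230.7  10. ]
 [634.7 210.9  10. ]]
panel [[462.8 236.5  18. ]
 [704.9 202.6  18. ]
 [494.2 440.3  18. ]
 [736.3 404.9  18. ]]
baseTop [[620.6 107.   10. ]
 [463.8 127.1  10. ]] panelTop [[734.7 404.1  18. ]
 [706.8 198.5  18. ]
 [462.2 234.4  18. ]
 [491.1 438.9  18. ]]
```

View pics/c3.png

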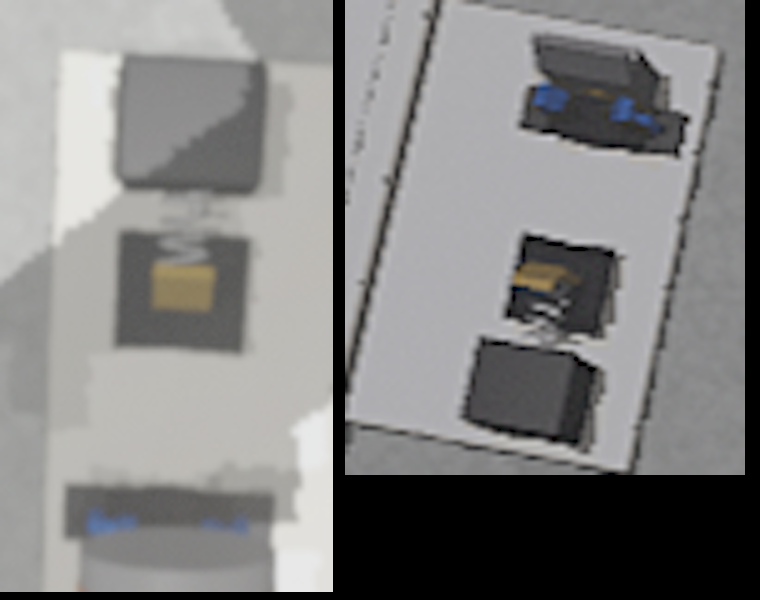

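```bash
cat > b.py <<'E'
from h import *
s=np.load('s2.npy',allow_pickle=True).item()
yaw=np.radians(-8.1); e=np.array([np.cos(yaw),np.sin(yaw)]); n=np.array([-e[1],e[0]])
w=lambda c:np.array(c)/3.7+[270,35]
t=lambda c:(np.array(c)-[345,0])/5+[160,165]
def show(lbl,cam,uv,z):
    p=onz(cam,uv,z,s)[:,:2]; print(lbl,cam,z,'along',(p@e).round(1),'across',(p@n).round(1))
E
python3 - <<'E'
from b import *
show('brass slope rear','wrist',w([[153,265],[215,265]]),58)
show('brass slope front','wrist',w([[152,310],[213,310]]),42)
show('trough block front','wrist',w([[115,348],[243,350]]),24)
show('housing rear/front','wrist',w([[122,55],[268,60],[262,190],[117,187]]),46)
show('clip jaws','wrist',w([[110,522],[228,524]]),42)
show('brass slope rear','top',t([[516,286],[562,290]]),42)
show('brass slope x','top',t([[527,262],[578,266]]),58)
show('clip jaws','top',t([[550,97],[628,108]]),42)
show('wall','top',t([[532,38],[636,50],[545,78],[630,90]]),66)
show('wall mid','top',t([[545,78],[630,90]]),52)
show('housing top','top',t([[478,338],[572,355],[560,442],[463,420]]),46)
show('plus brass','top',t([[595,93]]),28)
show('block front','top',t([[523,233],[614,247],[505,320]]),24)
print(proj('wrist',[[0,0,0]],s))
E
```

```text
brass slope rear wrist 58 along [494.9 494.3] across [221.2 235.8]
brass slope front wrist 42 along [505.8 505.1] across [221.2 236.4]
trough block front wrist 24 along [516.6 515.7] across [211.4 245.5]
housing rear/front wrist 46 along [446.8 446.5 476.2 476.9] across [212.  246.5 246.7 211.7]
clip jaws wrist 42 along [560.1 559.4] across [212.2 242.9]
brass slope rear top 42 along [495.8 497.1] across [238.4 222.1]
brass slope x top 58 along [502.9 504.4] across [231.9 214.2]
clip jaws top 42 along [564.2 564.8] across [240.6 212.4]
wall top 66 along [579.2 580.9 566.  566.6] across [244.4 207.8 237.  207. ]
wall mid top 52 along [568.7 569.3] across [241.  210.5]
housing top top 46 along [475.4 474.9 444.7 446.6] across [246.5 212.9 210.9 245.6]
plus brass top 28 along [570.9] across [228.8]
block front top 24 along [517.  517.4 485.2] across [244.9 211.6 244.7]
[[ 164.27899664 -230.77120862]]
```

```bash
python3 - <<'E'
from b import *
im=cv2.imread('pics/w2.png')
for r in (list(range(170,202,3))+list(range(305,350,3))): print(r,im[r,316],end=' ')
Rt=R.from_quat(s['ee_rot']).as_matrix(); P=np.array(s['position'])
f=lambda x,y,z:proj('wrist',[P+Rt@np.array([x,y,z])],s)[0].round(1)
print()
for c in (-2,0,2,4): # cell centre offset along tool +x (minus dir); axis height 14 behind TCP
  print(c,'minus top',f(c+35,0,-24.7),'minus bottom',f(c+35,0,-3.3),'plus shoulder top',f(c-33,0,-24.7),'button',f(c-35,0,-18), 'side',f(c,10.7,-14),f(c,-10.7,-14))
c=im[160:350,270:370]; cv2.imwrite('pics/c4.png',(255*(cv2.resize(c,None,fx=3,fy=3)/255.)**.6).astype(np.uint8))
E
```

```text
170 [43 44 44] 173 [40 41 42] 176 [45 47 48] 179 [74 74 75] 182 [74 75 75] 185 [75 76 76] 188 [83 85 86] 191 [115 115 116] 194 [114 114 116] 197 [115 114 115] 200 [ 66  88 132] 305 [ 15  63 123] 308 [ 16  63 123] 311 [ 13  63 123] 314 [ 18  61 122] 317 [ 97 104 112] 320 [103 109 111] 323 [102 108 110] 326 [102 108 111] 329 [102 108 110] 332 [103 109 111] 335 [110 115 117] 338 [119 120 121] 341 [104 104 105] 344 [24 24 26] 347 [23 22 25] 
-2 minus top [317.7 198.8] minus bottom [317.5 185.7] plus shoulder top [317.3 350.4] button [317.3 343.7] side [342.1 270.1] [292.7 270.1]
0 minus top [317.7 193.7] minus bottom [317.5 181.2] plus shoulder top [317.4 346.6] button [317.3 340. ] side [342.2 265.9] [292.6 265.9]
2 minus top [317.8 188.4] minus bottom [317.5 176.7] plus shoulder top [317.4 342.8] button [317.3 336.3] side [342.3 261.7] [292.5 261.7]
4 minus top [317.8 183.1] minus bottom [317.5 172.1] plus shoulder top [317.4 338.9] button [317.3 332.6] side [342.4 257.5] [292.4 257.4]
```

View pics/c4.png

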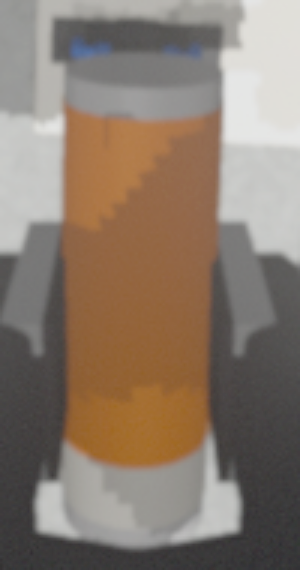

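The crop shows the minus face across rows 177–188, which fits a level cell centred 2 mm towards minus from the TCP. I'll pre-tilt it by pressing its plus end on the housing's rear top edge.

Emit:
drive_tool --pt "1 45 2 0 2" --pt "1 90 4 0 2" --pt "1 137 5 20 2" --pt "1 137 5 70 2" --pt "1 137 5 120 2" --pt "1 137 5 150 2" --pt "1 137 5 150 2" --pt "1 137 5 150 2"

```text
clock: 4.6
position: [454.0, 165.3, 61.2]
ee_rot: [0.07, 0.998, -0.0, 0.0]
contact_force: [0.7, 0.8, -1.2]
gripper_width: 19.7
grasp_force: 58.7
```

Emit:
drive_tool --pt "1 0 0 10 0" --pt "1 0 0 16 0" --pt "1 0 0 18 0" --pt "1 0 0 20 0" --pt "1 0 0 22 0" --pt "1 0 0 23 0" --pt "1 0 0 24 0" --pt "1 0 0 24 0"

```text
clock: 5.4
position: [453.4, 165.9, 39.4]
ee_rot: [0.069, 0.998, 0.0, 0.0]
contact_force: [-9.6, -2.1, 22.4]
gripper_width: 19.7
grasp_force: 61.2
```

Emit:
drive_tool --pt "1 0 0 1 0" --pt "1 0 0 2 0" --pt "1 0 0 2 0" --pt "1 0 0 2 0"

```text
clock: 5.8
position: [453.3, 166.0, 37.5]
ee_rot: [0.069, 0.998, 0.0, 0.001]
contact_force: [-11.0, -1.8, 23.4]
gripper_width: 19.6
grasp_force: 62.6
```

```bash
cat > tilt.py <<'E'
from h import *
s=arm.read_state(); im=arm.get_image('wrist')
print(s['position'].round(1),s['contact_force'].round(1),s['wrist_torque'].round(2))
import sys; cv2.imwrite(f'pics/{sys.argv[1]}.png',im)
col=im[150:360,316].astype(int); sat=col.max(1)-col.min(1); o=np.where(sat>45)[0]+150; print('orange rows',o.min(),o.max(),len(o))
Rt=R.from_quat(s['ee_rot']).as_matrix(); P=np.array(s['position'])
def f(a,x,z): # cell coords (x to plus, z up) tilted a about cell point at grip (x=+2)
    a=np.radians(a); X=(x-2)*np.cos(a)-z*np.sin(a); Z=(x-2)*np.sin(a)+z*np.cos(a)
    return proj('wrist',[P+Rt@np.array([-X,0,-14-Z])],s)[0][1].round(1)
for a in (0,5,8,11,14,17): print(a,'minus bot/top',f(a,-35,-10.7),f(a,-35,10.7),'orange',f(a,-31.1,10.7),f(a,21.2,10.7),'plus',f(a,33,10.7))
E
python3 tilt.py w3
```

```text
[453.3 166.   37.5] [-11.   -1.8  23.4] [-0.37  2.34 -0.06]
orange rows 193 316 124
0 minus bot/top 176.6 188.3 orange 198.5 319.3 plus 342.7
5 minus bot/top 177.6 184.3 orange 194.4 319.6 plus 344.9
8 minus bot/top 178.4 182.2 orange 192.3 319.6 plus 346.0
11 minus bot/top 179.4 180.5 orange 190.5 319.5 plus 346.9
14 minus bot/top 180.7 179.1 orange 189.0 319.2 plus 347.6
17 minus bot/top 182.1 178.0 orange 187.7 318.7 plus 348.0
```

Emit:
drive_tool --pt "1 0 0 1 0" --pt "1 0 0 2 0" --pt "1 0 0 2 0"

```text
clock: 6.15
position: [453.3, 166.1, 35.5]
ee_rot: [0.069, 0.998, 0.0, 0.001]
contact_force: [-10.2, 0.2, 24.5]
gripper_width: 19.3
grasp_force: 64.1
```

```bash
python3 tilt.py w4
```

```text
[453.3 166.1  35.5] [-10.2   0.2  24.5] [-0.29  2.32 -0.07]
orange rows 191 316 126
0 minus bot/top 176.6 188.3 orange 198.5 319.3 plus 342.7
5 minus bot/top 177.6 184.3 orange 194.4 319.6 plus 344.9
8 minus bot/top 178.4 182.2 orange 192.3 319.6 plus 346.0
11 minus bot/top 179.4 180.5 orange 190.5 319.5 plus 346.9
14 minus bot/top 180.7 179.1 orange 189.0 319.2 plus 347.6
17 minus bot/top 182.1 178.0 orange 187.7 318.7 plus 348.0
```

Emit:
drive_tool --pt "1 0 0 1 0" --pt "1 0 0 1.5 0" --pt "1 0 0 1.5 0" --pt "1 0 0 -30 0" --pt "1 0 0 -70 0" --pt "1 0 0 -70 0" --pt "1 0 0 -70 0"

```text
clock: 6.9
position: [453.8, 166.3, 103.4]
ee_rot: [0.069, 0.998, 0.001, 0.001]
contact_force: [-0.1, -0.3, -0.5]
gripper_width: 19.7
grasp_force: 62.1
```

```bash
python3 tilt.py w5; python3 -c "
import cv2;i=cv2.imread('pics/w5.png')[150:360,260:380];cv2.imwrite('pics/c5.png',cv2.resize((255*(i/255.)**.6).astype('uint8'),None,fx=2.8,fy=2.8,interpolation=2))"
```

```text
[453.8 166.3 103.4] [-0.1 -0.3 -0.5] [-0.01  0.04  0.  ]
orange rows 191 316 126
0 minus bot/top 176.6 188.3 orange 198.5 319.3 plus 342.7
5 minus bot/top 177.5 184.3 orange 194.4 319.6 plus 344.9
8 minus bot/top 178.4 182.2 orange 192.3 319.6 plus 346.0
11 minus bot/top 179.4 180.5 orange 190.5 319.5 plus 346.9
14 minus bot/top 180.7 179.1 orange 189.0 319.2 plus 347.5
17 minus bot/top 182.1 178.0 orange 187.7 318.7 plus 348.0
```

View pics/c5.png

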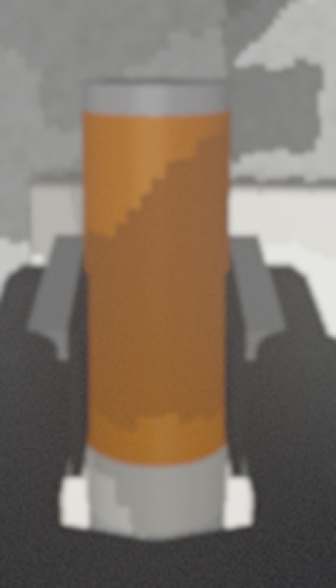

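The minus face is almost edge-on, so the cell is tilted about 11° with its plus end up. Moving over the bay and starting down.

Emit:
drive_tool --pt "1 -45 0 0 0" --pt "1 -90 0 0 0" --pt "1 -110 0 0 0" --pt "1 -110 0 0 0" --pt "1 -110 0 25 0" --pt "1 -110 0 40 0" --pt "1 -110 0 52 0" --pt "1 -110 0 52 0"

```text
clock: 7.75
position: [561.2, 150.3, 48.3]
ee_rot: [0.069, 0.998, -0.001, -0.001]
contact_force: [1.9, 0.3, -1.2]
gripper_width: 19.7
grasp_force: 62.2
```

Emit:
drive_tool --pt "1 -1 0 5 0" --pt "1 -1 0 10 0" --pt "1 -1 0 14 0" --pt "1 -1 0 18 0" --pt "1 -1 0 18 0"

```text
clock: 8.25
position: [563.4, 150.7, 32.0]
ee_rot: [0.069, 0.998, 0.0, 0.0]
contact_force: [2.5, 0.7, -0.1]
gripper_width: 19.5
grasp_force: 62.2
```

Emit:
drive_tool --pt "1 0 0 3 0" --pt "1 0 0 5 0" --pt "1 0 0 7 0" --pt "1 0 0 7 0"

```text
clock: 8.65
position: [563.3, 150.5, 25.1]
ee_rot: [0.069, 0.998, -0.0, -0.0]
contact_force: [3.0, 0.2, 0.4]
gripper_width: 19.3
grasp_force: 62.2
```

Emit:
drive_tool --pt "1 0 0 1 0" --pt "1 0 0 2 0" --pt "1 0 0 2 0"

```text
clock: 8.95
position: [563.3, 150.5, 23.3]
ee_rot: [0.069, 0.998, 0.0, 0.0]
contact_force: [2.9, -0.6, -0.2]
gripper_width: 19.7
grasp_force: 62.3
```

Emit:
drive_tool --pt "1 0 0 1 0" --pt "1 0 0 2 0" --pt "1 0 0 2 0"

```text
clock: 9.25
position: [563.4, 150.5, 21.4]
ee_rot: [0.069, 0.998, 0.0, 0.0]
contact_force: [1.8, -0.0, 2.7]
gripper_width: 19.8
grasp_force: 62.4
```

Emit:
drive_tool --pt "1 0 0 1 0" --pt "1 0 0 1 0"

```text
clock: 9.45
position: [563.6, 150.6, 20.4]
ee_rot: [0.069, 0.998, 0.0, 0.0]
contact_force: [1.3, -1.0, 3.6]
gripper_width: 19.5
grasp_force: 62.5
```

```bash
python3 tilt.py w6; python3 -c "
import cv2;i=cv2.imread('pics/w6.png')[110:380,240:400];cv2.imwrite('pics/c6.png',cv2.resize((255*(i/255.)**.55).astype('uint8'),None,fx=2.2,fy=2.2,interpolation=2))"
```

```text
[563.6 150.6  20.4] [ 1.3 -1.   3.6] [-0.2  -0.8  -0.01]
orange rows 161 316 144
0 minus bot/top 176.6 188.3 orange 198.5 319.3 plus 342.7
5 minus bot/top 177.5 184.3 orange 194.4 319.6 plus 344.9
8 minus bot/top 178.4 182.2 orange 192.3 319.6 plus 346.0
11 minus bot/top 179.4 180.5 orange 190.5 319.5 plus 346.9
14 minus bot/top 180.7 179.1 orange 189.0 319.2 plus 347.5
17 minus bot/top 182.1 178.0 orange 187.7 318.7 plus 348.0
```

View pics/c6.png

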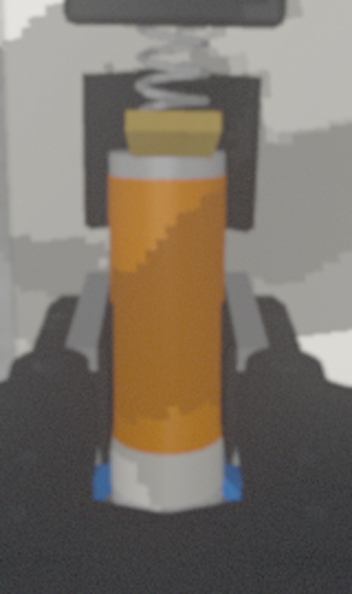

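The cell sits between the blue jaws with its minus end against the brass plate. Release gently, then raise.

Emit:
drive_tool --pt "0.4 0 0 0 0" --pt "0.2 0 0 0 0" --pt "0.2 0 0 0 0" --pt "0.2 0 0 0 0"

```text
clock: 9.9
position: [562.6, 150.3, 19.8]
ee_rot: [0.069, 0.998, -0.0, -0.001]
contact_force: [-0.8, -0.1, 0.2]
gripper_width: 34.4
grasp_force: 0.0
```

```bash
cat > seat.py <<'E'
from h import *
import sys
s=arm.read_state(); im=arm.get_image('wrist'); cv2.imwrite(f'pics/{sys.argv[1]}.png',im)
print(s['position'].round(1),s['contact_force'].round(1),s['gripper_width'])
hsv=cv2.cvtColor(im,cv2.COLOR_BGR2HSV); m=cv2.inRange(hsv,(5,150,60),(17,255,255)); n,l,st,cc=cv2.connectedComponentsWithStats(m)
yaw=np.radians(-8.1); e=np.array([np.cos(yaw),np.sin(yaw)]); nn=np.array([-e[1],e[0]])
def pr(along,z,a=0): return proj('wrist',[np.r_[(569.8+along)*e+(228.4+a)*nn,28+z]],s)[0]
for i in range(1,n):
  if st[i][4]>600:
    r=np.argwhere(l==i); u=int(cc[i][0]); c=r[r[:,1]==u][:,0]; print(st[i],'col',u,'rows',c.min(),c.max())
for a,z0 in ((13,8),(11,8),(8,5),(0,0)):
  t=np.radians(a)
  q=lambda x,z:pr(-35+x*np.cos(t)-z*np.sin(t), z0+x*np.sin(t)+z*np.cos(t)).round(1)
  print(a,'minus top',q(-35,10.7),'orange',q(-31.1,10.7),q(21.2,10.7),'plus',q(33,10.7))
E
python3 seat.py w7
```

```text
[562.6 150.3  19.8] [-0.8 -0.1  0.2] 34.36336630757435
[ 289  198   55  126 6293] col 315 rows 201 323
13 minus top [318.7 183.3] orange [318.7 193.4] [318.1 325.3] plus [318.  353.8]
11 minus top [318.7 184.3] orange [318.7 194.5] [318.1 325.4] plus [318.  353.2]
8 minus top [318.7 184.3] orange [318.7 194.3] [318.  320.8] plus [317.9 347. ]
0 minus top [318.7 187.2] orange [318.6 196.9] [317.9 313. ] plus [317.8 335.7]
```

```bash
python3 - <<'E'
import cv2,numpy as np
for f in ('w2','w5','w6','w7'):
    im=cv2.imread(f'pics/{f}.png'); hsv=cv2.cvtColor(im,cv2.COLOR_BGR2HSV)
    m=cv2.inRange(hsv,(5,150,60),(17,255,255)); m[:, :270]=0; m[:,370:]=0; m[:150]=0
    n,l,st,cc=cv2.connectedComponentsWithStats(m); i=1+np.argmax(st[1:,4]); m=l==i
    u=int(cc[i][0]); r=np.where(m[:,u])[0]
    w=lambda a,b:np.mean([np.ptp(np.where(m[k])[0])+1 for k in range(a,b)])
    ctr=lambda k:np.where(m[k])[0].mean()
    print(f,'rows',r.min(),r.max(),'w minus',w(r.min()+5,r.min()+15).round(1),'w plus',w(r.max()-20,r.max()-8).round(1),'ctr',ctr(r.min()+8),ctr(r.max()-15))
E
```

```text
w2 rows 201 315 w minus 50.0 w plus 47.6 ctr 316.5 315.5
w5 rows 192 315 w minus 51.7 w plus 49.2 ctr 315.5 316.0
w6 rows 192 315 w minus 54.0 w plus 48.8 ctr 315.5 315.5
w7 rows 201 323 w minus 53.8 w plus 51.7 ctr 315.5 316.5
```

Emit:
drive_tool --pt "0.2 0 0 -20 0" --pt "0.2 0 0 -60 0" --pt "0.2 -20 0 -100 0" --pt "0.2 -60 -40 -110 0" --pt "0.2 -60 -85 -110 0" --pt "0.2 -60 -100 -110 0" --pt "0.2 -60 -100 -110 0" --pt "0.2 -60 -100 -110 0"

```text
clock: 10.75
position: [608.6, 43.2, 130.1]
ee_rot: [0.07, 0.998, -0.0, -0.0]
contact_force: [-0.5, 0.1, 0.3]
gripper_width: 34.6
grasp_force: 0.0
```

```bash
cat > look.py <<'E'
from h import *
import sys
s=arm.read_state(); im=arm.get_image('wrist'); cv2.imwrite(f'pics/{sys.argv[1]}.png',im); np.save(sys.argv[1]+'.npy',s,allow_pickle=True)
print(s['position'].round(1))
hsv=cv2.cvtColor(im,cv2.COLOR_BGR2HSV); m=cv2.inRange(hsv,(5,150,50),(17,255,255)); n,l,st,cc=cv2.connectedComponentsWithStats(m)
for i in range(1,n):
  if st[i][4]>150: print(st[i],cc[i].round(1),cv2.minAreaRect(np.argwhere(l==i)[:,::-1].astype(np.float32)))
e=np.array([np.cos(np.radians(-8.1)),np.sin(np.radians(-8.1))]); nn=np.array([-e[1],e[0]])
pa=571.5
for a,z0 in ((13,8),(8,5),(0,0)):
  t=np.radians(a); q=lambda x:np.r_[(pa-35+x*np.cos(t))*e+228.4*nn,28+z0+x*np.sin(t)]
  P=proj('wrist',[q(-31),q(21)],s); d=P[1]-P[0]; print(a,P.round(1).tolist(),'dir',np.degrees(np.arctan2(d[1],d[0])).round(1),'len',np.hypot(*d).round(1))
E
python3 look.py w8
```

```text
[608.6  43.2 130.1]
[    0     0   169   144 14871] [81.1 64.9] ((69.63400268554688, 62.74024200439453), (124.13175964355469, 173.166015625), 76.37300109863281)
[ 441   69   35   74 2280] [457.4 105.7] ((456.5982971191406, 105.66596984863281), (33.25588607788086, 74.23283386230469), 3.066485643386841)
[ 606  102   34   75 1500] [623.8 134.3] ((622.5, 139.0), (74.0, 33.0), 90.0)
13 [[457.6, 74.6], [457.4, 147.6]] dir 90.2 len 73.0
8 [[457.5, 73.9], [454.6, 147.3]] dir 92.2 len 73.4
0 [[457.1, 73.6], [450.3, 146.3]] dir 95.3 len 73.1
```

```bash
python3 - <<'E'
from h import *
im=cv2.imread('pics/w8.png'); hsv=cv2.cvtColor(im,cv2.COLOR_BGR2HSV); m=cv2.inRange(hsv,(5,150,50),(17,255,255)); m[:,:430]=0; m[:,490:]=0
for r in range(68,146,5):
    c=np.where(m[r])[0]; print(r,c.min() if len(c) else 0,c.max() if len(c) else 0)
E
```

```text
68 0 0
73 443 475
78 442 474
83 442 474
88 442 473
93 443 473
98 443 473
103 442 473
108 442 472
113 442 472
118 442 472
123 442 472
128 442 472
133 442 471
138 442 471
143 0 0
```

The side view puts the tilt at about 9°, so the plus end rests on the beads but the minus end may not be fully down. I'll press the minus half gently with shut fingers.

Emit:
drive_tool --pt "1 30 40 0 0" --pt "1 60 80 0 0" --pt "1 80 100 0 0" --pt "1 80 100 0 0" --pt "1 80 100 40 0" --pt "1 80 100 65 0" --pt "1 80 100 74 0" --pt "1 80 100 76 0" --pt "1 80 100 76 0"

```text
clock: 11.7
position: [544.3, 153.7, 54.9]
ee_rot: [0.069, 0.998, 0.0, 0.001]
contact_force: [-0.2, -0.7, 0.3]
gripper_width: 0.1
grasp_force: 0.0
```

Emit:
drive_tool --pt "1 0 0 3 0" --pt "1 0 0 6 0" --pt "1 0 0 6 0"

```text
clock: 12.0
position: [543.6, 153.2, 48.5]
ee_rot: [0.069, 0.998, 0.0, 0.0]
contact_force: [0.1, -0.1, -0.4]
gripper_width: 0.3
grasp_force: 0.0
```

Emit:
drive_tool --pt "1 0 0 1 0" --pt "1 0 0 2 0" --pt "1 0 0 2 0"

```text
clock: 12.3
position: [543.5, 153.3, 46.3]
ee_rot: [0.069, 0.998, 0.0, 0.0]
contact_force: [-0.0, -0.3, -0.1]
gripper_width: 0.2
grasp_force: 0.1
```

Emit:
drive_tool --pt "1 0 0 1 0" --pt "1 0 0 1 0" --pt "1 0 0 1 0"

```text
clock: 12.6
position: [543.6, 153.3, 45.5]
ee_rot: [0.069, 0.998, 0.0, 0.0]
contact_force: [-0.0, -0.4, 2.0]
gripper_width: -0.0
grasp_force: 0.9
```

Emit:
drive_tool --pt "1 0 0 0.6 0" --pt "1 0 0 1 0" --pt "1 0 0 1 0"

```text
clock: 12.9
position: [543.5, 153.3, 44.3]
ee_rot: [0.069, 0.998, -0.0, -0.0]
contact_force: [-0.8, -1.5, 2.6]
gripper_width: -0.5
grasp_force: 1.1
```

Emit:
drive_tool --pt "1 0 0 0.5 0" --pt "1 0 0 1 0" --pt "1 0 0 1 0"

```text
clock: 13.2
position: [543.4, 153.3, 43.4]
ee_rot: [0.069, 0.998, -0.0, -0.0]
contact_force: [-1.7, 0.0, 3.3]
gripper_width: -0.3
grasp_force: 2.0
```

Emit:
drive_tool --pt "1 0 0 0.5 0" --pt "1 0 0 1 0" --pt "1 0 0 1 0"

```text
clock: 13.5
position: [543.6, 153.5, 43.1]
ee_rot: [0.069, 0.998, 0.0, 0.0]
contact_force: [-3.6, 0.5, 7.4]
gripper_width: -0.2
grasp_force: 3.9
```

Force rose sharply, so the minus end has bottomed. Back up and check the tilt from the same side view.

Emit:
drive_tool --pt "1 0 0 -30 0" --pt "1 0 0 -70 0" --pt "1 -30 -35 -87 0" --pt "1 -65 -75 -87 0" --pt "1 -80 -100 -87 0" --pt "1 -80 -100 -87 0" --pt "1 -80 -100 -87 0"

```text
clock: 14.2
position: [608.7, 42.4, 128.4]
ee_rot: [0.07, 0.998, -0.0, -0.001]
contact_force: [-0.9, 0.5, -1.1]
gripper_width: -0.0
grasp_force: 0.0
```

```bash
python3 look.py w9; python3 - <<'E'
from h import *
for f in ('w8','w9'):
    im=cv2.imread(f'pics/{f}.png'); hsv=cv2.cvtColor(im,cv2.COLOR_BGR2HSV); m=cv2.inRange(hsv,(5,150,50),(17,255,255)); m[:,:430]=0; m[:,490:]=0
    rows=range(75,140); c=np.array([np.where(m[r])[0].mean() for r in rows]); k=np.polyfit(rows,c,1); print(f,90-np.degrees(np.arctan(k[0])),np.polyval(k,75),np.polyval(k,140))
E
```

```text
[608.7  42.4 128.4]
[    0     0   169   144 14977] [80.5 64.9] ((69.3677749633789, 62.507850646972656), (124.94698333740234, 172.93060302734375), 76.29303741455078)
[ 442   69   34   74 2277] [458.2 104.9] ((458.5, 105.5), (73.0, 33.0), 90.0)
[ 608  101   32   76 1392] [625.  134.6] ((623.5, 138.5), (75.0, 31.0), 90.0)
13 [[459.4, 73.9], [459.3, 147.4]] dir 90.1 len 73.5
8 [[459.3, 73.2], [456.5, 147.1]] dir 92.2 len 73.9
0 [[458.9, 72.9], [452.1, 146.2]] dir 95.3 len 73.6
w8 91.42959355940472 458.1062937062938 456.4841346153847
w9 90.77625021445438 458.49510489510504 457.61442307692323
```

Tilt is now about 11.5–13°, with the minus end down and the plus end raised on the beads. Now press the plus half just inboard of the clip.

Emit:
drive_tool --pt "1 20 40 0 0" --pt "1 40 80 0 0" --pt "1 51 100.5 0 0" --pt "1 51 100.5 0 0" --pt "1 51 100.5 40 0" --pt "1 51 100.5 60 0" --pt "1 51 100.5 66 0" --pt "1 51 100.5 68 0" --pt "1 51 100.5 68 0"

```text
clock: 15.15
position: [572.9, 150.0, 62.1]
ee_rot: [0.069, 0.998, 0.0, 0.001]
contact_force: [-0.2, -0.0, 0.6]
gripper_width: -0.3
grasp_force: 0.0
```

Emit:
drive_tool --pt "1 0 0 3 0" --pt "1 0 0 6 0" --pt "1 0 0 9 0" --pt "1 0 0 11 0" --pt "1 0 0 11 0"

```text
clock: 15.65
position: [572.3, 149.7, 50.1]
ee_rot: [0.069, 0.998, -0.0, -0.0]
contact_force: [0.2, 1.1, 0.3]
gripper_width: 0.3
grasp_force: 0.0
```

Emit:
drive_tool --pt "1 0 0 1 0" --pt "1 0 0 2 0" --pt "1 0 0 3 0" --pt "1 0 0 4 0" --pt "1 0 0 4 0"

```text
clock: 16.15
position: [573.0, 150.0, 47.7]
ee_rot: [0.069, 0.998, 0.0, 0.001]
contact_force: [-1.4, -0.2, 6.9]
gripper_width: -0.1
grasp_force: 3.3
```

Emit:
drive_tool --pt "1 0 0 1 0" --pt "1 0 0 2 0" --pt "1 0 0 3 0" --pt "1 0 0 4 0" --pt "1 0 0 4 0"

```text
clock: 16.65
position: [573.7, 150.2, 43.7]
ee_rot: [0.069, 0.998, 0.001, 0.002]
contact_force: [0.1, -0.5, 4.8]
gripper_width: 0.1
grasp_force: 2.6
```

Emit:
drive_tool --pt "1 0 0 1 0" --pt "1 0 0 2 0" --pt "1 0 0 3 0" --pt "1 0 0 4 0" --pt "1 0 0 4 0" --pt "1 0 0 4 0"

```text
clock: 17.25
position: [573.2, 150.0, 39.2]
ee_rot: [0.069, 0.998, 0.0, 0.001]
contact_force: [2.0, -0.9, 5.6]
gripper_width: 0.1
grasp_force: 3.3
```

Emit:
drive_tool --pt "1 0 0 1 0" --pt "1 0 0 2 0" --pt "1 0 0 3 0" --pt "1 0 0 3 0"

```text
clock: 17.65
position: [573.3, 150.0, 38.9]
ee_rot: [0.068, 0.998, 0.0, 0.001]
contact_force: [-4.3, -1.8, 20.4]
gripper_width: 0.0
grasp_force: 10.4
```

Seated hard at z = 38.9 with 20 N, as expected for a flat cell (38.75). Retreat and check from the side.

Emit:
drive_tool --pt "1 0 0 -10 0" --pt "1 0 0 -50 0" --pt "1 -10 -15 -90 0" --pt "1 -35 -60 -93 0" --pt "1 -51 -101 -93 0" --pt "1 -51 -101 -93 0" --pt "1 -51 -101 -93 0"

```text
clock: 18.35
position: [607.9, 41.6, 127.1]
ee_rot: [0.071, 0.998, -0.0, -0.001]
contact_force: [1.0, -0.2, 0.3]
gripper_width: 0.2
grasp_force: 0.0
```

```bash
python3 look.py w10; python3 - <<'E'
from h import *
for f in ('w8','w9','w10'):
    im=cv2.imread(f'pics/{f}.png'); hsv=cv2.cvtColor(im,cv2.COLOR_BGR2HSV); m=cv2.inRange(hsv,(5,150,50),(17,255,255)); m[:,:430]=0; m[:,490:]=0
    rows=range(75,138); c=np.array([np.where(m[r])[0].mean() for r in rows]); k=np.polyfit(rows,c,1); print(f,90-np.degrees(np.arctan(k[0])),np.polyval(k,75),np.polyval(k,140))
print(onz('top',[[0,0]],0)[0].round())
im=arm.get_image('top'); hsv=cv2.cvtColor(im,cv2.COLOR_BGR2HSV); m=cv2.inRange(hsv,(5,150,50),(17,255,255)); n,l,st,cc=cv2.connectedComponentsWithStats(m)
for i in range(1,n):
  if st[i][4]>60: print(st[i],cc[i].round(1))
E
```

```text
[607.9  41.6 127.1]
[    0     0   169   146 15140] [81.  65.8] ((69.48422241210938, 63.69267654418945), (125.3897933959961, 173.643798828125), 76.24693298339844)
[ 439   72   39   73 2240] [457.4 107. ] ((458.2544860839844, 107.81065368652344), (33.71302032470703, 73.2054214477539), 3.9451863765716553)
[ 610  103   30   75 1267] [626.1 136.3] ((624.5, 140.0), (74.0, 29.0), 90.0)
13 [[461.3, 75.0], [461.3, 148.8]] dir 90.0 len 73.8
8 [[461.2, 74.4], [458.4, 148.5]] dir 92.1 len 74.2
0 [[460.8, 74.0], [454.0, 147.5]] dir 95.3 len 73.8
w8 91.4257742590306 458.10491071428555 456.4870871735791
w9 90.75218392088094 458.4863591269839 457.63298451100854
w10 95.86522548449766 460.66865079365067 453.9914234511007
[976. 606.   0.]
[ 46  30  38  19 666] [64.8 39. ]
[326  72  22  21 354] [336.6  82.1]
[113 164  25  34 689] [124.2 180.9]
[197 191  16  29 304] [204.8 204.8]
[ 326  225  141   57 5321] [391.8 253.7]
```

Image direction is 95.9°, against 95.3° predicted for a flat cell, and the cell stays down after the press. Handing in.

```bash
python3 -c "
from bench import arm
print(arm.job_done())"
```

```text
the job is handed in; nothing more can be done
None
```

The fresh orange cell is in the light pad's bay: minus end set first against the spring contact, plus end then pressed into the blue clip. It lies flat by the side-view check, the spent cell was left in the tray, and I handed the job in about 18.4 s into the 48 s limit; the hand-in returned no verdict.

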